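# Stand a board in a click clamp and hold it at four clicks

### The job

Take the thin wooden board off the sloping rest, stand it upright on one of its long thin edges in the open slot of the blue clamp, about centred, and let it go. Then swing the clamp's lever by its red handle exactly four clicks, never a fifth, so that the rubber pad presses the board squarely against the fence, and finish while holding the lever there, as it springs back when let go. Leave the glue bottle and the tape measure alone.

Things in the scene. Friction and masses are not known exactly. Their poses are not given: they have to be found in the camera images.
- clamp: Blue bench clamp, fixed. Origin on the bench under the middle of the slot; z up, x across the slot from pad to fence, y along the slot. Base plate 12 mm thick (its top is the slot's floor), x -185 to +40 mm, y +-75 mm. Blue fence: face at x = +11 mm, 130 mm long in y, top 62 mm above the bench. The lever lies beyond the pad, on the -x side.
- slot (a point): Middle of the slot's floor, 12 mm above the bench; axes as the clamp's. With the lever at rest the slot is 22 mm wide.
- pivot (a point): A point on the lever's vertical hinge axis, 82 mm above the bench; x -115 mm, y 0 in the clamp's frame. At rest the handle is seen from here 20 degrees past the clamp's +y, towards -x. The return spring pulls 3.3 N at the handle at rest, 5 N at four clicks; the notches add or take up to 2 N, the pad pressing the board adds about 2 N.
- lever (a joint): Lever angle, rad: 0 at rest, grows clockwise seen from above (handle towards the clamp's +x), at most 0.96. Notches every 0.16 rad, the fourth at 0.64; the teeth that click lie halfway between (fourth at 0.56, fifth at 0.72). Each click moves the jaw 4.5 mm towards the fence. Let go, the lever springs home: the notches do not hold it.
- handle: Red upright round handle at the lever's end, 18 mm across, 110 mm from the hinge axis; origin at its foot, 42 mm above the bench; top 104 mm above the bench. The lever arm lies below its foot. It is a sleeve that spins freely on the lever, so a grip need not turn with the lever.
- handle_mid (a point): A point on the handle's axis, 82 mm above the bench, 22 mm below its top: a place to grip.
- pad: Black rubber pad of the jaw, 90 mm long in y, up to 56 mm above the bench, face at x = -11 mm at rest; sprung against the jaw (1.5 N per mm). Axes as the clamp's, origin at the clamp's origin while at rest.
- rest: Plywood rest, fixed. Origin on the bench under its middle; base 120 (x) x 160 (y) x 10 mm, z up. The board lies on two side ribs (y 51 to 69 mm on either side, open between) that rise steeply towards -x, 65 degrees from level, its lower long edge on a lip. The ribs reach 72 mm up the board; its top 28 mm stand free, and its middle is free underneath.
- board: Thin wooden board, 100 (x) x 150 (y) x 10 (z) mm, 0.12 kg. Origin at the middle of the large face that lies on the rest; z points out of the other face. At the start its x axis points down the slope (65 degrees below level) and the upper long edge is at x = -50 mm.
- board_mid (a point): Centre of the board, 5 mm above its origin along its z; axes as the board's.
- glue_bottle: White glue bottle, 36 x 35 x 96 mm, standing at the back; origin under its middle. Leave it alone.
- tape_measure: Yellow tape measure, 64 x 70 x 36 mm, at the back; origin under its middle. Leave it alone.
There are look-alikes about, which are no part of the job. What is shaped like the board but turquoise is not meant.

How it is judged:
By the outcome, as a careful person would: the job done as asked, in the order asked, and still so for the second after the job is handed in, while the arm keeps its last pose, push and grip.
It also fails if it takes over 58 s, if anything falls off the work surface, if the arm or the gripper's body presses on something with over 40 N, if the wrist force passes 120 N, or if a joint passes its speed limit or range.

### The arm

A 6-joint arm with a two-finger parallel gripper is mounted at the origin on a cart in front of the work surface, level with it; the furniture and walls round the work are solid. World frame = base frame: x ahead of the robot, y to its left, z up, the work surface at z = 0. Lengths are in m, angles in rad, forces in N, time in s.
With the tool pointing down it reaches from about 0.25 to 0.725 m from the base axis. Payload 4 kg.
Tool frame: the origin (TCP) lies midway between the tips of the shut fingers; the grasp point (between the pads) lies 19 mm behind it; z points along the fingers, y is the line along which they close (so a half turn about z gives the same grasp; the last joint's range is limited). The gripper opens to 85 mm and grips with 20 to 120 N. Pads are 22 mm wide; open, the fingers measure 114 mm over their backs; the gripper's body (76 mm by 85 mm) begins 54 mm behind the grasp point. The pads swing forward as they close: fully open they stand 13 mm farther back than shut.
Start: joints at [-1.203, 0.241, 0.005, 1.335, 0, 1.571], TCP at [0.18, -0.467, 0.231] pointing down, gripper open.
Joint ranges: [-2.72, 2.72], [-1.05, 1.87], [-1.09, 1.28], [-1.99, 2.15], [-1.42, 1.44], [-3.14, 3.14]. Speed limits (rad/s): [2.79, 2.79, 3.14, 3.14, 3.14, 3.14].

### API

Orientations are given as a unit quaternion [x, y, z, w].
In Python, from workcell import bot, camera, job_done gives the robot as it stands.
- The arm moves only by the tool carry_out, never from a script. Its argument "plan" is a list of rows, each an object of numbers: "dx", "dy", "dz": the shift along the tool's x, y, z in mm; "twist": the turn about the tool's z in degrees; "fingers": the closure, from -1 (fully open) to 1 (shut). In form: [{"dx": .., "dy": .., "dz": .., "twist": .., "fingers": ..}, ...]. A call has exactly 5 rows; each row is the pose to reach, as a shift and turn from the pose commanded when the call began, along the tool's axes at that moment; what a row does not reach only later rows make up. A row lasts 1/12 s, in which the tool goes at most 41.7 mm and 7.16 degrees, less where a joint would pass 70% of its speed; a pose out of reach is approached as far as the arm can. A call with a gripper value outside its range is refused whole. The fingers move at their own pace and stop on an object; the grip force is fixed at half the most. Time passes only in rows, so rows that repeat a pose let the fingers close, or fill a call up. It gives the time, the measured TCP pose, the force, the opening and the grip force at its end, in the units of the state.
- bot.get_obs(): the state, without advancing time (a new reading comes with each control period).
- camera(name): name is "scene" or "top" or "wrist"; returns a dict with "image" (420x560x3 uint8, red, green, blue), "intrinsics" (3x3 intrinsics, pixels), "distortion" ([k1, k2, p1, p2, k3] as OpenCV has them; the pictures are not rectified), "eye" and "attitude" of the camera in the world. Camera axes: x right, y down, z forward; pixel columns grow to the right and rows downward; lengths in m; the calibration is good to about 2 mm. A picture is of the moment at which its call begins. There is no depth.
- job_done(): hands the job in; it is judged then, once.
The state is a dict: "clock": time; "joint_pos": joint angles; "joint_vel": joint speeds; "tau": joint torques, N m; "eef_pos": TCP position; "tool_rot": TCP orientation; "ft_force": force on the tool from outside, world axes, zero at the start; "ft_torque": the same for the moment, N m; "grip_width": finger opening in m; "grasp_force": force on a finger pad.
Only numpy, scipy, OpenCV 4.12 (cv2) and the standard library are available. Lean on these libraries where they do the work, as an engineer would, in place of code of your own. Each camera call takes 0.05 s, during which the arm holds its last target. There are 200 camera calls.

## Working session

There is one attempt and no reset: what is moved stays moved. The work goes in short steps, Python scripts to look and compute and a tool call to move; the robot and the scene stay as the last step left them, time stands still between calls to the robot, and variables do not carry over. Pictures are saved under pics/ and viewed, at most 10 in all, crops included, and the job is handed in when it is done.

Besides the shell and the picture viewer there is one more tool, called after "Call:" by a JSON object that holds its "fn" and its "kwargs". carry_out: Moves the arm, as the interface text tells. Its arguments: {"type":"object","properties":{"plan":{"type":"array","items":{"type":"object","properties":{"dx":{"type":"number"},"dy":{"type":"number"},"dz":{"type":"number"},"twist":{"type":"number"},"fingers":{"type":"number"}}}}},"required":["plan"]}

```bash
mkdir -p pics; cat > h.py <<'E'
import numpy as np, cv2
from scipy.spatial.transform import Rotation as R
from workcell import bot, camera, job_done
def rot(a):
    a=np.array(a,float); return a if a.shape==(3,3) else R.from_quat(a).as_matrix()
def ray(c,uv):
    p=cv2.undistortPoints(np.array(uv,float).reshape(-1,1,2),np.array(c['intrinsics']),np.array(c['distortion'])).reshape(-1,2)
    d=np.c_[p,np.ones(len(p))]@rot(c['attitude']).T
    return np.array(c['eye']),d/np.linalg.norm(d,axis=1,keepdims=True)
def onz(c,uv,z):
    e,d=ray(c,uv); return e+d*((z-e[2])/d[:,2])[:,None]
def proj(c,P):
    Rm=rot(c['attitude']).T; t=-Rm@np.array(c['eye'])
    return cv2.projectPoints(np.array(P,float).reshape(-1,1,3),cv2.Rodrigues(Rm)[0],t,np.array(c['intrinsics']),np.array(c['distortion']))[0].reshape(-1,2)
def tri(c1,uv1,c2,uv2):
    e1,d1=ray(c1,uv1);e2,d2=ray(c2,uv2);out=[]
    for a,b in zip(d1,d2):
        s=np.linalg.lstsq(np.c_[a,-b],e2-e1,rcond=None)[0]; p=e1+a*s[0];q=e2+b*s[1]; out.append([*((p+q)/2),np.linalg.norm(p-q)])
    return np.array(out)
def save(c,n): cv2.imwrite('pics/'+n,c['image'][:,:,::-1])
E
python3 - <<'E'
from h import *
import pickle
for n in('scene','top','wrist'):
    c=camera(n); save(c,n+'0.png'); pickle.dump(c,open(n+'.pkl','wb')); print(n,c['eye'],c['attitude'])
o=bot.get_obs(); print(o['eef_pos'],o['tool_rot'],o['clock'])
E
```

```text
scene [-0.15983158  1.30218837  0.87896391] [-0.23320072  0.83439978 -0.48182729  0.13128937]
top [0.38709482 0.09099818 1.42591588] [-0.70525292  0.70596624 -0.04648988  0.04548271]
wrist [ 0.25095074 -0.43899205  0.37298705] [ 0.81525008 -0.55971028 -0.08469526  0.12214097]
[ 0.17962162 -0.46612785  0.23063469] [ 9.83137333e-01  1.82867117e-01 -1.36448011e-04 -7.63947228e-04] 0.15
```

View pics/scene0.png

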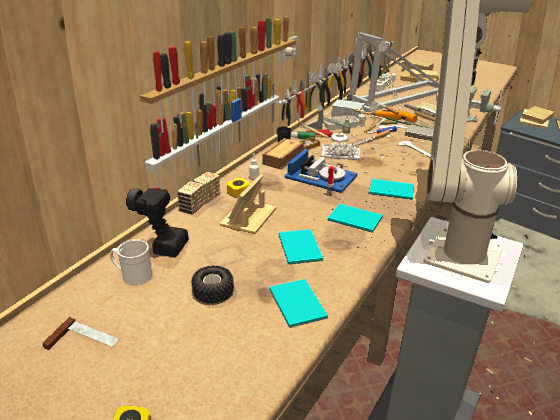

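View pics/top0.png

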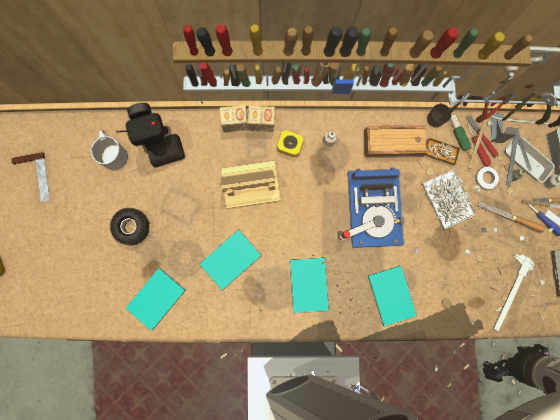

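The scene view shows the rest with the board around (245,205) and the clamp around (320,172). In the top view, the rest is at (250,185), and the blue clamp is at (376,208) with its fence away from the robot and the red handle near (345,235).

```bash
python3 - <<'E'
from h import *
import pickle
s=pickle.load(open('scene.pkl','rb'));t=pickle.load(open('top.pkl','rb'))
a=cv2.resize(t['image'][150:260,210:420],None,fx=3.8,fy=3.8,interpolation=cv2.INTER_CUBIC)[:,:,::-1]
b=cv2.resize(s['image'][140:240,210:370],None,fx=5,fy=5,interpolation=cv2.INTER_CUBIC)[:,:,::-1]
cv2.imwrite('pics/tc.png',a);cv2.imwrite('pics/sc.png',b)
def comp(c,lo,hi,box):
    x0,y0,x1,y1=box; h=cv2.cvtColor(c['image'],cv2.COLOR_RGB2HSV)[y0:y1,x0:x1]
    m=cv2.inRange(h,lo,hi); n,l,st,ce=cv2.connectedComponentsWithStats(m)
    i=1+np.argmax(st[1:,4]); pts=np.argwhere(l==i)[:,::-1]+[x0,y0]
    return pts
blue=comp(t,(100,120,40),(125,255,255),(335,160,415,260))
r=cv2.minAreaRect(blue.astype(np.float32)); print('blue rect px',r)
print('corners z.012',onz(t,cv2.boxPoints(r),.012).round(4).tolist())
for c,box in((t,(335,220,360,250)),(s,(320,160,345,200))):
    h=cv2.cvtColor(c['image'],cv2.COLOR_RGB2HSV)
    x0,y0,x1,y1=box; m=cv2.inRange(h,(0,150,80),(8,255,255))|cv2.inRange(h,(172,150,80),(180,255,255))
    p=np.argwhere(m[y0:y1,x0:x1])[:,::-1]+[x0,y0]; print('red',len(p),p.min(0),p.max(0),p.mean(0))
    if c is t: print(onz(t,[p.mean(0)],.08))
print(onz(t,[[280,210],[281,210]],0))
E
```

```text
blue rect px ((377.14202880859375, 235.2723846435547), (20.1481876373291, 49.52836227416992), 86.42366790771484)
corners z.012 [[0.5192, -0.1417, 0.012], [0.5279, -0.2867, 0.012], [0.4694, -0.2885, 0.012], [0.4612, -0.1441, 0.012]]
red 34 [344 231] [349 237] [346.29411765 233.82352941]
[[ 0.49346399 -0.11489462  0.08      ]]
red 79 [328 166] [333 183] [330.39240506 174.72151899]
[[0.56982773 0.065514   0.        ]
 [0.569825   0.06259553 0.        ]]
```

View pics/tc.png

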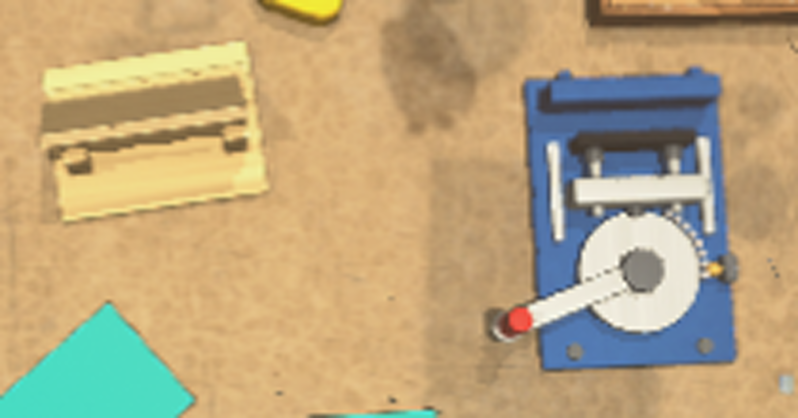

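View pics/sc.png

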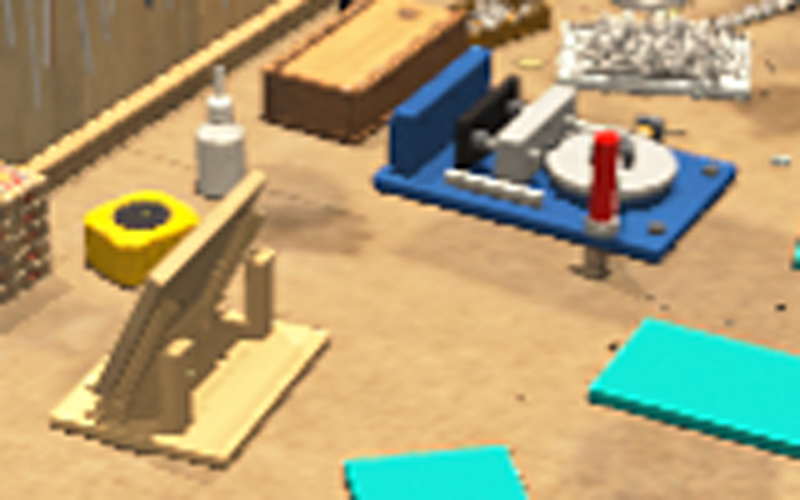

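The top crop shows the clamp base corners at about (524,80), (720,73), (737,362) and (545,370). The pivot cap is at (642,270) and the handle top at (519,320). The rest's base corners are at about (45,70), (245,42), (268,190) and (63,220). The board's upper edge is near v≈105–138 and leans toward the robot.

```bash
cat > m.py <<'E'
from h import *
import pickle
s=pickle.load(open('scene.pkl','rb'));t=pickle.load(open('top.pkl','rb'))
T=lambda l:np.array(l,float)/3.8+[210,150]-.37
S=lambda l:np.array(l,float)/5+[210,140]-.4
def pose(uv,z,loc):
    P=onz(t,T(uv),z)[:,:2]; L=np.array(loc,float)
    Pc,Lc=P-P.mean(0),L-L.mean(0)
    yaw=np.arctan2((Lc[:,0]*Pc[:,1]-Lc[:,1]*Pc[:,0]).sum(),(Lc*Pc).sum())
    M=np.array([[np.cos(yaw),-np.sin(yaw)],[np.sin(yaw),np.cos(yaw)]]); o=P.mean(0)-M@L.mean(0)
    print('pose',o.round(4),np.degrees(yaw).round(2),'res mm',(1e3*(L@M.T+o-P)).round(1).tolist()); return o,yaw,M
C=pose([(524,80),(720,73),(737,362),(545,370)],.012,[(.04,.075),(.04,-.075),(-.185,-.075),(-.185,.075)])
Rr=pose([(45,70),(245,42),(268,190),(63,220)],.010,[(.06,.08),(.06,-.08),(-.06,-.08),(-.06,.08)])
if __name__=='__main__':
    w=lambda F,p:np.r_[F[0]+F[2]@np.array(p[:2]),p[2]]
    piv=w(C,(-.115,0,.082)); a=np.radians(110)
    hd=w(C,(-.115+.11*np.cos(a),.11*np.sin(a),.104)); print('piv',piv,'handle pred',hd)
    print('handle px pred top,scene',proj(t,[hd])*1,proj(s,[hd]),'seen',T([(519,320)]),S([(605,137)]))
    print('handle tri',tri(t,T([(519,320)]),s,S([(605,137)])))
    # board top edge, ends (front face corner / back)
    print('board edge back z~.105',onz(t,T([(48,138),(250,113)]),.105), 'front',onz(t,T([(45,128),(248,105)]),.108))
    print('board top near-corner tri',tri(t,T([(46,133),(249,109)]),s,S([(155,278),(262,177)])))
    for p in [(.0,.075,.1)]: pass
    P=onz(t,T([(48,138),(250,113)]),.105); print('in rest frame',(P[:,:2]-Rr[0])@Rr[2])
E
python3 m.py
```

```text
pose [ 0.6479 -0.211 ] 2.13 res mm [[0.7, -1.7], [0.3, 1.8], [-0.4, -1.3], [-0.6, 1.2]]
pose [0.6456 0.1516] 8.13 res mm [[0.8, 2.2], [1.6, -1.6], [-1.4, -1.2], [-1.0, 0.6]]
piv [ 0.53296613 -0.21529013  0.082     ] handle pred [ 0.49152651 -0.11339431  0.104     ]
handle px pred top,scene [[347.09540422 233.83643797]] [[331.71153827 166.99044435]] seen [[346.20894737 233.84052632]] [[330.6 167. ]]
handle tri [[ 0.49266638 -0.11030272  0.10488171  0.00266902]]
board edge back z~.105 [[0.62256826 0.22442457 0.105     ]
 [0.64058432 0.07960146 0.105     ]] front [[0.62930363 0.22636838 0.108     ]
 [0.64583899 0.08104777 0.108     ]]
board top near-corner tri [[6.22866726e-01 2.24024906e-01 1.21211300e-01 9.18354640e-04]
 [6.40723111e-01 8.04025289e-02 1.19087753e-01 1.05304141e-04]]
in rest frame [[-0.01250174  0.07533085]
 [-0.01514744 -0.07058458]]
```

```bash
cat > go.py <<'E'
# go.py x y z yaw_of_tool_y_deg [ncalls] [rows]: per-call shifts in tool axes
import sys; from h import *
x,y,z,yaw=map(float,sys.argv[1:5]); o=bot.get_obs()
p=np.array(o['eef_pos']); Rm=rot(o['tool_rot']); cy=np.degrees(np.arctan2(Rm[1,1],Rm[0,1]))
dy=(yaw-cy+90)%180-90; d=np.array([x,y,z])-p
n=int(sys.argv[5]) if len(sys.argv)>5 else max(1,int(np.ceil(max(np.linalg.norm(d)/.2,abs(dy)/35))))
print('p',p.round(4),'yaw',round(cy,2),'tilt',round(np.degrees(np.arccos(-Rm[2,2])),2),'q',np.round(o['joint_pos'],2),'w',o['grip_width'],'t',o['clock'])
for i in range(n):
    Ri=R.from_euler('z',dy*i/n,degrees=True).as_matrix()@Rm
    print('call',i+1,'d',(Ri.T@d/n*1e3).round(1),'twist',round(-dy/n,2))
E
python3 go.py .640 .153 .225 8
```

```text
p [ 0.1796 -0.4661  0.2306] yaw -68.93 tilt 0.09 q [-1.2   0.24  0.    1.34  0.    1.57] w 0.0852920393518244 t 0.15
call 1 d [ 163.1 -103.     1.6] twist -19.23
call 2 d [187.9 -43.6   1.5] twist -19.23
call 3 d [191.8  20.7   1.4] twist -19.23
call 4 d [174.2  82.7   1.3] twist -19.23
```

Call:
{"fn": "carry_out", "kwargs": {"plan": [{"dx": 33, "dy": -21, "dz": 0, "twist": -4, "fingers": -0.2}, {"dx": 65, "dy": -41, "dz": 0, "twist": -8, "fingers": -0.2}, {"dx": 98, "dy": -62, "dz": 0, "twist": -12, "fingers": -0.2}, {"dx": 130, "dy": -82, "dz": 0, "twist": -16, "fingers": -0.2}, {"dx": 163, "dy": -103, "dz": 0, "twist": -19.2, "fingers": -0.2}]}}

```text
clock: 0.57
eef_pos: [0.2952, -0.3104, 0.2311]
tool_rot: [0.939, 0.345, -0.0, -0.0]
ft_force: [2.1, -1.3, -0.3]
grip_width: 0.0512
grasp_force: 0.0
```

Call:
{"fn": "carry_out", "kwargs": {"plan": [{"dx": 38, "dy": -9, "dz": 0, "twist": -4, "fingers": -0.2}, {"dx": 75, "dy": -17, "dz": 0, "twist": -8, "fingers": -0.2}, {"dx": 113, "dy": -26, "dz": 0, "twist": -12, "fingers": -0.2}, {"dx": 150, "dy": -35, "dz": 0, "twist": -16, "fingers": -0.2}, {"dx": 188, "dy": -44, "dz": 0, "twist": -19.2, "fingers": -0.2}]}}

```text
clock: 0.98
eef_pos: [0.4103, -0.155, 0.2312]
tool_rot: [0.868, 0.497, -0.0, 0.0]
ft_force: [1.7, -1.0, -0.3]
grip_width: 0.0512
grasp_force: 0.0
```

Call:
{"fn": "carry_out", "kwargs": {"plan": [{"dx": 38, "dy": 4, "dz": 0, "twist": -4, "fingers": -0.2}, {"dx": 77, "dy": 8, "dz": 0, "twist": -8, "fingers": -0.2}, {"dx": 115, "dy": 12, "dz": 0, "twist": -12, "fingers": -0.2}, {"dx": 153, "dy": 17, "dz": 0, "twist": -16, "fingers": -0.2}, {"dx": 192, "dy": 21, "dz": 0, "twist": -19.2, "fingers": -0.2}]}}

```text
clock: 1.4
eef_pos: [0.5261, -0.0003, 0.231]
tool_rot: [0.772, 0.635, -0.0, -0.0]
ft_force: [0.4, -0.7, 1.2]
grip_width: 0.0513
grasp_force: 0.0
```

```bash
python3 go.py .640 .153 .225 8
```

```text
p [ 5.261e-01 -3.000e-04  2.310e-01] yaw -11.13 tilt 0.03 q [-0.    0.29  0.07  1.35 -0.    1.76] w 0.05126928092411347 t 1.4
call 1 d [172.4  82.2   6. ] twist -19.13
```

Call:
{"fn": "carry_out", "kwargs": {"plan": [{"dx": 35, "dy": 16, "dz": 1, "twist": -4, "fingers": -0.2}, {"dx": 69, "dy": 33, "dz": 2, "twist": -8, "fingers": -0.2}, {"dx": 104, "dy": 49, "dz": 4, "twist": -12, "fingers": -0.2}, {"dx": 138, "dy": 66, "dz": 5, "twist": -16, "fingers": -0.2}, {"dx": 172, "dy": 82, "dz": 6, "twist": -19.2, "fingers": -0.2}]}}

```text
clock: 1.82
eef_pos: [0.6402, 0.1522, 0.2245]
tool_rot: [0.656, 0.755, -0.0, -0.0]
ft_force: [0.2, -0.1, 0.5]
grip_width: 0.0511
grasp_force: 0.0
```

```bash
python3 go.py .640 .153 .087 8; python3 - <<'E'
from h import *
import pickle
c=camera('wrist'); save(c,'w1.png'); pickle.dump(c,open('w1.pkl','wb'))
E
```

```text
p [0.6402 0.1522 0.2245] yaw 8.07 tilt 0.06 q [ 0.23  0.57  0.49  1.49 -0.    1.66] w 0.05106135782705997 t 1.8167
call 1 d [  0.8   0.  137.5] twist 0.07
```

View pics/w1.png

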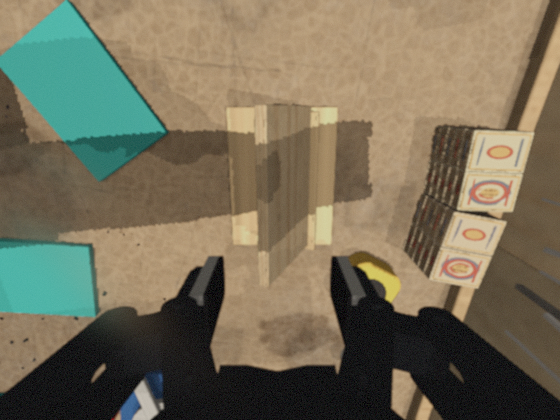

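The wrist view shows the board's top edge running from (262,105) to (265,285). It lies between the fingertips, which are at u≈215 and 340, and its front face is on the right.

```bash
python3 - <<'E'
from h import *
import pickle
c=pickle.load(open('w1.pkl','rb')); t=pickle.load(open('top.pkl','rb'))
P=onz(c,[(262,105),(265,284)],.12); print(P.round(4),np.linalg.norm(P[0]-P[1]),np.degrees(np.arctan2(*(P[1]-P[0])[:2])),P.mean(0))
E
```

```text
[[0.6194 0.2291 0.12  ]
 [0.6408 0.082  0.12  ]] 0.1485986717254161 171.74325325180075 [0.63008685 0.15553709 0.12      ]
```

Call:
{"fn": "carry_out", "kwargs": {"plan": [{"dx": 2, "dy": 0, "dz": 30, "twist": 0, "fingers": -0.2}, {"dx": 2, "dy": 0, "dz": 60, "twist": 0, "fingers": -0.2}, {"dx": 2, "dy": 0, "dz": 90, "twist": 0, "fingers": -0.2}, {"dx": 2, "dy": 0, "dz": 115, "twist": 0, "fingers": -0.2}, {"dx": 2, "dy": 0, "dz": 137, "twist": 0, "fingers": -0.2}]}}

```text
clock: 2.28
eef_pos: [0.6379, 0.1522, 0.0853]
tool_rot: [0.657, 0.754, -0.001, -0.001]
ft_force: [-0.6, -0.2, 0.5]
grip_width: 0.0514
grasp_force: 0.0
```

Call:
{"fn": "carry_out", "kwargs": {"plan": [{"dx": 0, "dy": 6, "dz": 0, "twist": 0, "fingers": -0.2}, {"dx": 0, "dy": 12, "dz": 0, "twist": 0, "fingers": -0.2}, {"dx": 0, "dy": 16, "dz": 0, "twist": 0, "fingers": -0.2}, {"dx": 0, "dy": 20, "dz": 0, "twist": 0, "fingers": -0.2}, {"dx": 0, "dy": 20, "dz": 0, "twist": 0, "fingers": -0.2}]}}

```text
clock: 2.7
eef_pos: [0.6617, 0.1557, 0.0906]
tool_rot: [0.657, 0.754, 0.002, 0.001]
ft_force: [0.8, -0.5, -0.2]
grip_width: 0.051
grasp_force: 0.1
```

```bash
python3 go.py .640 .153 .087 8; python3 - <<'E'
from h import *
c=camera('scene'); cv2.imwrite('pics/s2.png',cv2.resize(c['image'][140:240,190:350],None,fx=5,fy=5,interpolation=cv2.INTER_CUBIC)[:,:,::-1])
E
```

```text
p [0.6617 0.1557 0.0906] yaw 7.86 tilt 0.28 q [0.23 0.68 0.32 1.21 0.   1.66] w 0.05104120820122543 t 2.7
call 1 d [  0.3 -21.9   3.5] twist -0.14
```

View pics/s2.png

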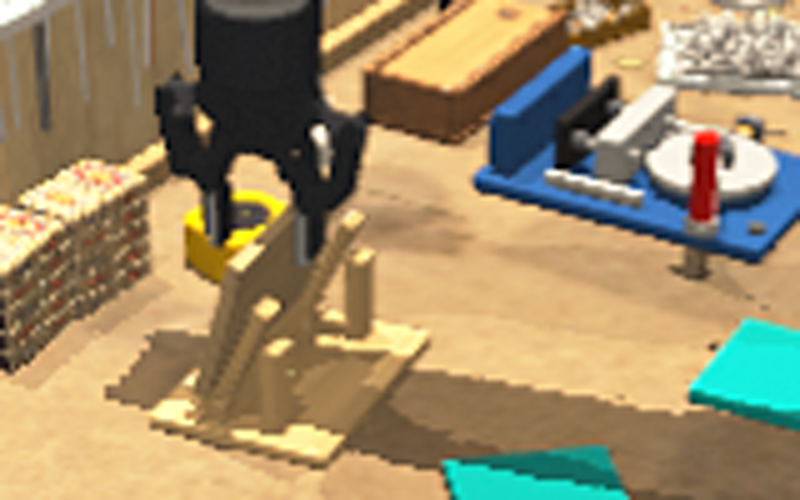

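The scene shows the finger pushing the board off its ribs towards upright, with its lower edge still on the lip.

Call:
{"fn": "carry_out", "kwargs": {"plan": [{"dx": 0, "dy": 4, "dz": 2, "twist": 0, "fingers": 0.0}, {"dx": 0, "dy": 8, "dz": 2, "twist": 0, "fingers": 0.1}, {"dx": 0, "dy": 11, "dz": 2, "twist": 0, "fingers": 0.2}, {"dx": 0, "dy": 11, "dz": 2, "twist": 0, "fingers": 0.3}, {"dx": 0, "dy": 11, "dz": 2, "twist": 0, "fingers": 0.4}]}}

```text
clock: 3.17
eef_pos: [0.6702, 0.1568, 0.0862]
tool_rot: [0.657, 0.754, -0.0, -0.0]
ft_force: [0.8, 0.1, 0.2]
grip_width: 0.026
grasp_force: 0.0
```

Call:
{"fn": "carry_out", "kwargs": {"plan": [{"dx": 0, "dy": 0, "dz": 0, "twist": 0, "fingers": 0.6}, {"dx": 0, "dy": 0, "dz": 0, "twist": 0, "fingers": 0.8}, {"dx": 0, "dy": 0, "dz": 0, "twist": 0, "fingers": 1}, {"dx": 0, "dy": 0, "dz": 0, "twist": 0, "fingers": 1}, {"dx": 0, "dy": 0, "dz": 0, "twist": 0, "fingers": 1}]}}

```text
clock: 3.58
eef_pos: [0.6695, 0.1567, 0.0863]
tool_rot: [0.657, 0.754, -0.0, -0.0]
ft_force: [-2.7, -0.3, 1.7]
grip_width: 0.0094
grasp_force: 58.6
```

```bash
python3 go.py .672 .157 .085 8; python3 - <<'E'
from h import *
c=camera('scene'); cv2.imwrite('pics/s3.png',cv2.resize(c['image'][140:240,190:350],None,fx=5,fy=5,interpolation=cv2.INTER_CUBIC)[:,:,::-1])
E
```

```text
p [0.6695 0.1567 0.0863] yaw 7.88 tilt 0.06 q [0.23 0.7  0.35 1.22 0.   1.66] w 0.009368231136431527 t 3.5833
call 1 d [-0.   2.5  1.3] twist -0.12
```

View pics/s3.png

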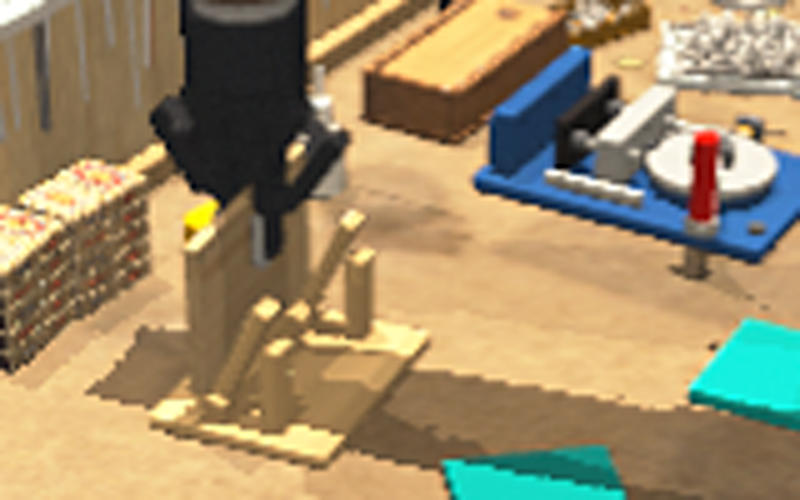

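Call:
{"fn": "carry_out", "kwargs": {"plan": [{"dx": 0, "dy": 0, "dz": -15, "twist": 0, "fingers": 1}, {"dx": 0, "dy": 0, "dz": -38, "twist": 0, "fingers": 1}, {"dx": 0, "dy": 0, "dz": -65, "twist": 0, "fingers": 1}, {"dx": 0, "dy": 0, "dz": -92, "twist": 0, "fingers": 1}, {"dx": 0, "dy": 0, "dz": -115, "twist": 0, "fingers": 1}]}}

```text
clock: 4.05
eef_pos: [0.6707, 0.1568, 0.2031]
tool_rot: [0.657, 0.754, 0.001, 0.001]
ft_force: [1.8, 0.0, -0.3]
grip_width: 0.0094
grasp_force: 58.4
```

```bash
python3 go.py .648 -.211 .2 2.13 3
```

```text
p [0.6707 0.1568 0.2031] yaw 7.86 tilt 0.12 q [ 0.23  0.65  0.56  1.48 -0.    1.66] w 0.009409968660477143 t 4.05
call 1 d [-120.4  -24.3    1. ] twist 1.91
call 2 d [-121.2  -20.2    1. ] twist 1.91
call 3 d [-121.8  -16.2    1. ] twist 1.91
```

Call:
{"fn": "carry_out", "kwargs": {"plan": [{"dx": -20, "dy": -4, "dz": 0, "twist": 0.4, "fingers": 1}, {"dx": -44, "dy": -9, "dz": 0, "twist": 0.8, "fingers": 1}, {"dx": -70, "dy": -14, "dz": 0, "twist": 1.2, "fingers": 1}, {"dx": -95, "dy": -19, "dz": 0, "twist": 1.6, "fingers": 1}, {"dx": -120, "dy": -24, "dz": 0, "twist": 1.9, "fingers": 1}]}}

```text
clock: 4.47
eef_pos: [0.663, 0.0336, 0.2012]
tool_rot: [0.669, 0.743, 0.0, 0.0]
ft_force: [0.1, -0.1, -1.5]
grip_width: 0.0096
grasp_force: 58.6
```

Call:
{"fn": "carry_out", "kwargs": {"plan": [{"dx": -24, "dy": -4, "dz": 0, "twist": 0.4, "fingers": 1}, {"dx": -48, "dy": -8, "dz": 0, "twist": 0.8, "fingers": 1}, {"dx": -73, "dy": -12, "dz": 0, "twist": 1.2, "fingers": 1}, {"dx": -97, "dy": -16, "dz": 0, "twist": 1.6, "fingers": 1}, {"dx": -121, "dy": -20, "dz": 0, "twist": 1.9, "fingers": 1}]}}

```text
clock: 4.88
eef_pos: [0.6556, -0.0892, 0.2011]
tool_rot: [0.682, 0.732, 0.0, 0.0]
ft_force: [0.8, 0.4, -1.0]
grip_width: 0.0094
grasp_force: 58.6
```

Call:
{"fn": "carry_out", "kwargs": {"plan": [{"dx": -26, "dy": -3, "dz": 0, "twist": 0.4, "fingers": 1}, {"dx": -55, "dy": -6, "dz": 0, "twist": 0.8, "fingers": 1}, {"dx": -83, "dy": -10, "dz": 0, "twist": 1.2, "fingers": 1}, {"dx": -106, "dy": -13, "dz": 0, "twist": 1.6, "fingers": 1}, {"dx": -122, "dy": -16, "dz": 0, "twist": 1.9, "fingers": 1}]}}

```text
clock: 5.3
eef_pos: [0.6481, -0.2134, 0.201]
tool_rot: [0.694, 0.72, -0.0, 0.001]
ft_force: [0.0, 0.5, -1.5]
grip_width: 0.0094
grasp_force: 58.6
```

```bash
python3 go.py .648 -.211 .2 2.13; python3 - <<'E'
from h import *
import pickle
c=camera('scene'); pickle.dump(c,open('s4.pkl','wb')); w=camera('wrist'); pickle.dump(w,open('w4.pkl','wb'))
a=cv2.resize(c['image'][100:210,240:400],None,fx=3.6,fy=3.6,interpolation=cv2.INTER_CUBIC)
b=cv2.resize(w['image'][::2,::2],None,fx=.78,fy=.7)
im=np.zeros((396,576+218,3),np.uint8); im[:a.shape[0],:576]=a; im[:b.shape[0],576:576+b.shape[1]]=b
cv2.imwrite('pics/s4.png',im[:,:,::-1])
E
```

```text
p [ 0.6481 -0.2134  0.201 ] yaw 2.03 tilt 0.06 q [-0.32  0.63  0.53  1.47 -0.    1.22] w 0.009396064398387602 t 5.3
call 1 d [ 2.4 -0.   0.9] twist -0.1
```

View pics/s4.png

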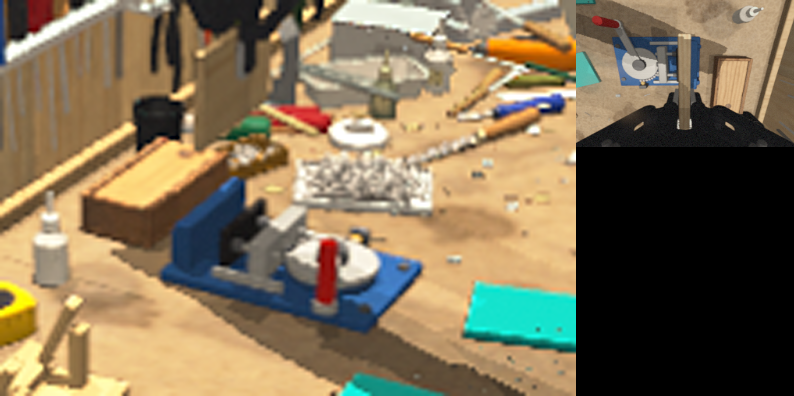

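The board is held upright above the clamp. Its near end runs from (196,50) down to (196,150) in the crop.

```bash
python3 - <<'E'
from m import *
c=pickle.load(open('s4.pkl','rb')); w=pickle.load(open('w4.pkl','rb'))
A=lambda l:np.array(l,float)/3.6+[240,100]-.36
# board ends: intersect with vertical plane through tcp with normal = clamp x
n=np.r_[C[2][:,0],0]; p0=np.array([.6481,-.2134,.2])
def onplane(uv,off):
    e,d=ray(c,A(uv)); q=p0+n*off; return e+d*(((q-e)@n)/(d@n))[:,None]
P=onplane([(196,150),(196,50),(206,147)],0); print(P.round(4)); print(((P[:,:2]-p0[:2])@C[2]).round(4))
w3=lambda p:np.r_[C[0]+C[2]@np.array(p[:2]),p[2]]
print('fence near top face/back pred',(proj(s,[w3((.011,.065,.062)),w3((.011,-.065,.062)),w3((-.011,.045,.056))])-[210,140]+.4)*5)
# wrist: blue rows profile across fence, along clamp y = +0.05
h=cv2.cvtColor(w['image'],cv2.COLOR_RGB2HSV)
for y in(.05,-.05,):
  row=[]
  for x in np.arange(-.03,.045,.003):
    u=proj(w,[w3((x,y,.062))])[0].round().astype(int)
    row.append((round(x*1e3),*h[u[1],u[0]].tolist()) if 0<=u[0]<560 and 0<=u[1]<420 else None)
  print(y,row)
E
```

```text
pose [ 0.6479 -0.211 ] 2.13 res mm [[0.7, -1.7], [0.3, 1.8], [-0.4, -1.3], [-0.6, 1.2]]
pose [0.6456 0.1516] 8.13 res mm [[0.8, 2.2], [1.6, -1.6], [-1.4, -1.2], [-1.0, 0.6]]
[[ 0.6449 -0.1287  0.155 ]
 [ 0.6448 -0.125   0.2571]
 [ 0.6457 -0.1495  0.1501]]
[[-0.      0.0847]
 [-0.      0.0885]
 [-0.      0.0639]]
fence near top face/back pred [[417.90217326 117.53175988]
 [499.12451573  50.58990672]
 [458.28418604 121.07862062]]
0.05 [(-30, 107, 143, 107), (-27, 107, 142, 95), (-24, 106, 152, 77), (-21, 106, 147, 83), (-18, 108, 159, 77), (-15, 108, 140, 80), (-12, 18, 91, 132), (-9, 19, 82, 158), (-6, 17, 91, 157), (-3, 18, 103, 149), (0, 18, 89, 158), (3, 18, 81, 161), (6, 18, 93, 157), (9, 18, 96, 151), (12, 17, 83, 160), (15, 15, 73, 129), (18, 106, 149, 106), (21, 106, 157, 104), (24, 106, 142, 106), (27, 107, 138, 107), (30, 106, 157, 91), (33, 106, 155, 97), (36, 107, 146, 96), (39, 13, 83, 117), (42, 17, 95, 121)]
-0.05 [(-30, 107, 122, 155), (-27, 108, 120, 153), (-24, 108, 130, 145), (-21, 110, 105, 141), (-18, 110, 95, 142), (-15, 112, 80, 125), (-12, 17, 106, 111), (-9, 17, 93, 131), (-6, 18, 88, 131), (-3, 16, 95, 124), (0, 17, 86, 145), (3, 18, 84, 152), (6, 17, 87, 164), (9, 18, 96, 154), (12, 17, 90, 156), (15, 15, 68, 116), (18, 108, 146, 91), (21, 106, 152, 89), (24, 106, 149, 151), (27, 105, 136, 161), (30, 107, 133, 132), (33, 113, 67, 141), (36, 16, 70, 167), (39, 17, 83, 184), (42, 17, 75, 188)]
```

```bash
python3 - <<'E'
from h import *
import pickle
w=pickle.load(open('w4.pkl','rb'));s=pickle.load(open('s4.pkl','rb'))
p0=np.array([.6481,-.2134]);M=R.from_euler('z',2.13,degrees=True).as_matrix()
W=lambda x,y,z:np.r_[p0,0]+M@np.array([x,y,0])+[0,0,z]
h=cv2.cvtColor(w['image'],cv2.COLOR_RGB2HSV)
for z in(.245,.25,.255):
  row=[]
  for y in np.arange(.05,.1,.003):
    u=proj(w,[W(0,y,z)])[0].round().astype(int); row.append((round(y*1e3),*u.tolist(),*h[u[1],u[0]].tolist()))
  print(z,row)
v=[100,104]
for vv in range(80,125,4): print(vv,[tuple(h[vv,u].tolist()) for u in range(262,300,5)])
E
```

```text
0.245 [(50, 275, 186, 17, 92, 158), (53, 275, 177, 17, 89, 154), (56, 275, 168, 17, 92, 153), (59, 275, 158, 17, 92, 155), (62, 275, 148, 18, 86, 158), (65, 275, 138, 17, 88, 160), (68, 275, 128, 17, 87, 158), (71, 275, 117, 18, 88, 156), (74, 275, 106, 19, 79, 171), (77, 274, 95, 17, 87, 165), (80, 274, 84, 18, 82, 190), (83, 274, 73, 17, 80, 188), (86, 274, 61, 18, 82, 186), (89, 274, 49, 17, 82, 184), (92, 274, 37, 17, 79, 194), (95, 274, 25, 16, 85, 185), (98, 274, 12, 17, 82, 187)]
0.25 [(50, 275, 190, 16, 91, 160), (53, 275, 181, 17, 94, 155), (56, 275, 171, 17, 92, 153), (59, 275, 160, 17, 91, 154), (62, 275, 150, 17, 90, 156), (65, 275, 139, 18, 91, 157), (68, 275, 129, 18, 89, 158), (71, 274, 117, 17, 87, 152), (74, 274, 106, 17, 82, 158), (77, 274, 95, 17, 87, 165), (80, 274, 83, 18, 81, 190), (83, 274, 71, 17, 80, 189), (86, 274, 58, 17, 78, 187), (89, 274, 46, 16, 82, 184), (92, 274, 33, 17, 82, 187), (95, 274, 20, 16, 86, 180), (98, 274, 6, 17, 83, 185)]
0.255 [(50, 275, 195, 17, 95, 155), (53, 275, 184, 17, 87, 161), (56, 275, 174, 17, 90, 153), (59, 275, 163, 17, 94, 1
[... 1176 characters left out ...]
 223), (18, 74, 223), (18, 74, 225), (20, 69, 217), (133, 28, 83)]
108 [(17, 87, 138), (18, 88, 159), (17, 91, 151), (22, 62, 221), (18, 74, 226), (19, 71, 226), (20, 71, 217), (106, 172, 105)]
112 [(17, 92, 139), (18, 89, 155), (17, 98, 153), (19, 84, 166), (17, 88, 163), (17, 90, 164), (18, 89, 157), (108, 163, 102)]
116 [(18, 92, 138), (18, 90, 155), (18, 99, 149), (17, 83, 160), (18, 90, 151), (17, 90, 153), (18, 83, 147), (107, 154, 83)]
120 [(17, 93, 137), (17, 89, 158), (17, 97, 150), (18, 82, 158), (18, 89, 149), (17, 92, 152), (18, 87, 149), (105, 149, 103)]
124 [(19, 87, 138), (18, 89, 154), (16, 88, 154), (18, 81, 160), (16, 92, 149), (18, 90, 150), (18, 83, 150), (106, 153, 102)]
```

Call:
{"fn": "carry_out", "kwargs": {"plan": [{"dx": 0, "dy": 0, "dz": 15, "twist": 0, "fingers": 1}, {"dx": 0, "dy": 0, "dz": 35, "twist": 0, "fingers": 1}, {"dx": 0, "dy": 0, "dz": 52, "twist": 0, "fingers": 1}, {"dx": 0, "dy": 0, "dz": 65, "twist": 0, "fingers": 1}, {"dx": 0, "dy": 0, "dz": 75, "twist": 0, "fingers": 1}]}}

```text
clock: 5.82
eef_pos: [0.6478, -0.2091, 0.1245]
tool_rot: [0.693, 0.721, -0.0, -0.001]
ft_force: [0.0, -0.3, -0.7]
grip_width: 0.0092
grasp_force: 58.6
```

Call:
{"fn": "carry_out", "kwargs": {"plan": [{"dx": 0, "dy": 0, "dz": 10, "twist": 0, "fingers": 1}, {"dx": 0, "dy": 0, "dz": 20, "twist": 0, "fingers": 1}, {"dx": 0, "dy": 0, "dz": 30, "twist": 0, "fingers": 1}, {"dx": 0, "dy": 0, "dz": 38, "twist": 0, "fingers": 1}, {"dx": 0, "dy": 0, "dz": 44, "twist": 0, "fingers": 1}]}}

```text
clock: 6.23
eef_pos: [0.648, -0.2105, 0.0813]
tool_rot: [0.694, 0.72, -0.0, -0.0]
ft_force: [1.4, -0.1, -1.2]
grip_width: 0.0093
grasp_force: 58.6
```

```bash
python3 go.py .648 -.213 .068 2.13
```

```text
p [ 0.648  -0.2105  0.0813] yaw 2.18 tilt 0.04 q [-0.31  0.69  0.32  1.2   0.    1.22] w 0.009289196021763254 t 6.2333
call 1 d [-2.5 -0.1 13.3] twist 0.05
```

Call:
{"fn": "carry_out", "kwargs": {"plan": [{"dx": -1, "dy": 0, "dz": 4, "twist": 0, "fingers": 1}, {"dx": -1, "dy": 0, "dz": 7, "twist": 0, "fingers": 1}, {"dx": -1, "dy": 0, "dz": 10, "twist": 0, "fingers": 1}, {"dx": -1, "dy": 0, "dz": 12, "twist": 0, "fingers": 1}, {"dx": -1, "dy": 0, "dz": 13, "twist": 0, "fingers": 1}]}}

```text
clock: 6.65
eef_pos: [0.6483, -0.2117, 0.0693]
tool_rot: [0.694, 0.72, 0.0, 0.0]
ft_force: [-0.3, -0.8, -1.0]
grip_width: 0.0094
grasp_force: 58.6
```

```bash
python3 go.py .648 -.213 .068 2.13;python3 - <<'E'
from h import *
print(bot.get_obs()['ft_force'])
c=camera('scene')
cv2.imwrite('pics/s5.png',cv2.resize(c['image'][110:210,260:390],None,fx=6,fy=6,interpolation=cv2.INTER_CUBIC)[:,:,::-1])
E
```

```text
p [ 0.6483 -0.2117  0.0693] yaw 2.17 tilt 0.02 q [-0.32  0.7   0.3   1.17  0.    1.22] w 0.009359995068445051 t 6.65
call 1 d [-1.3 -0.3  1.3] twist 0.04
[-0.34122389 -0.80302437 -0.99749268]
```

View pics/s5.png

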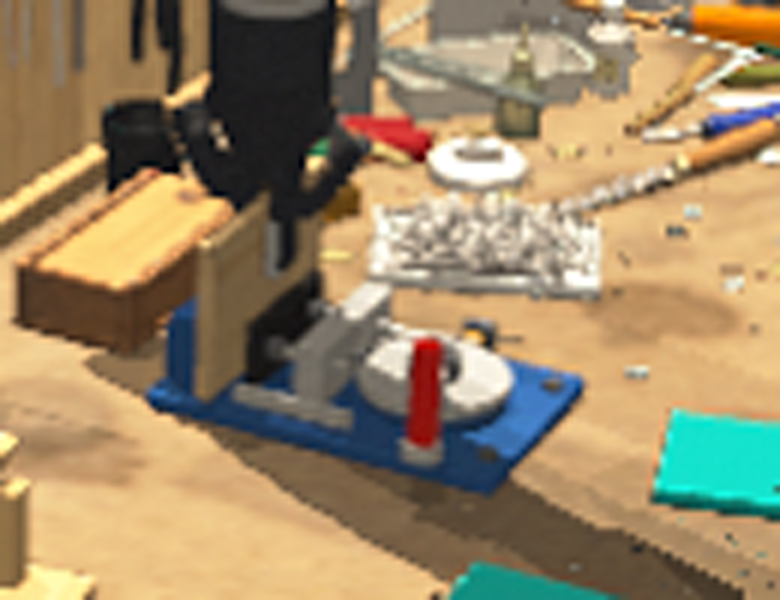

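The board sits between the fence and the pad, with its near end at (200–235, 240–395). There's no contact force yet, so it is slightly above the floor.

Call:
{"fn": "carry_out", "kwargs": {"plan": [{"dx": 0, "dy": 0, "dz": 1, "twist": 0, "fingers": 0.72}, {"dx": 0, "dy": 0, "dz": 1, "twist": 0, "fingers": 0.7}, {"dx": 0, "dy": 0, "dz": 1, "twist": 0, "fingers": 0.68}, {"dx": 0, "dy": 0, "dz": 1, "twist": 0, "fingers": 0.66}, {"dx": 0, "dy": 0, "dz": 1, "twist": 0, "fingers": 0.66}]}}

```text
clock: 7.12
eef_pos: [0.6483, -0.2117, 0.0686]
tool_rot: [0.694, 0.72, 0.0, 0.0]
ft_force: [0.3, -0.1, -0.5]
grip_width: 0.0143
grasp_force: 0.0
```

Call:
{"fn": "carry_out", "kwargs": {"plan": [{"dx": 0, "dy": 0, "dz": -2, "twist": 0, "fingers": 0.66}, {"dx": 0, "dy": 0, "dz": -5, "twist": 0, "fingers": 0.66}, {"dx": 0, "dy": 0, "dz": -9, "twist": 0, "fingers": 0.66}, {"dx": 0, "dy": 0, "dz": -12, "twist": 0, "fingers": 0.66}, {"dx": 0, "dy": 0, "dz": -14, "twist": 0, "fingers": 0.66}]}}

```text
clock: 7.53
eef_pos: [0.6486, -0.2118, 0.0832]
tool_rot: [0.694, 0.72, 0.0, 0.001]
ft_force: [-0.4, -0.1, 0.5]
grip_width: 0.0143
grasp_force: 0.0
```

Call:
{"fn": "carry_out", "kwargs": {"plan": [{"dx": 0, "dy": 0, "dz": 0, "twist": 0, "fingers": 0.8}, {"dx": 0, "dy": 0, "dz": 0, "twist": 0, "fingers": 0.85}, {"dx": 0, "dy": 0, "dz": 0, "twist": 0, "fingers": 0.85}, {"dx": 0, "dy": 0, "dz": 0, "twist": 0, "fingers": 0.85}, {"dx": 0, "dy": 0, "dz": 0, "twist": 0, "fingers": 0.85}]}}

```text
clock: 7.95
eef_pos: [0.6491, -0.2119, 0.0837]
tool_rot: [0.694, 0.72, 0.001, 0.001]
ft_force: [-1.0, 0.9, 6.1]
grip_width: 0.0088
grasp_force: 59.4
```

```bash
python3 go.py .648 -.213 .082 2.13;python3 - <<'E'
from h import *
import pickle
c=camera('scene');pickle.dump(c,open('s6.pkl','wb'))
h=cv2.cvtColor(c['image'],cv2.COLOR_RGB2HSV)
a=pickle.load(open('s4.pkl','rb'))
# board near end: column profile
for u in (296,298): print(u,[(v,*h[v,u].tolist()) for v in range(140,182,2)])
E
```

```text
p [ 0.6491 -0.2119  0.0837] yaw 2.18 tilt 0.15 q [-0.32  0.69  0.32  1.2   0.    1.22] w 0.008762337260529373 t 7.95
call 1 d [-1.1 -1.1  1.7] twist 0.05
296 [(140, 17, 110, 235), (142, 21, 131, 254), (144, 19, 139, 250), (146, 14, 148, 226), (148, 14, 147, 116), (150, 17, 122, 193), (152, 18, 113, 120), (154, 18, 114, 112), (156, 16, 128, 106), (158, 17, 113, 108), (160, 17, 116, 112), (162, 18, 111, 110), (164, 18, 116, 114), (166, 18, 115, 113), (168, 18, 120, 113), (170, 18, 117, 111), (172, 17, 113, 113), (174, 17, 121, 114), (176, 113, 39, 78), (178, 106, 178, 90), (180, 107, 155, 74)]
298 [(140, 15, 89, 89), (142, 16, 142, 247), (144, 14, 141, 202), (146, 13, 152, 111), (148, 17, 120, 183), (150, 17, 116, 125), (152, 17, 112, 114), (154, 16, 123, 110), (156, 17, 117, 109), (158, 17, 116, 114), (160, 18, 114, 114), (162, 18, 119, 114), (164, 18, 115, 113), (166, 17, 119, 111), (168, 17, 121, 110), (170, 18, 114, 112), (172, 17, 118, 112), (174, 110, 19, 81), (176, 107, 103, 89), (178, 106, 163, 89), (180, 107, 172, 83)]
```

Call:
{"fn": "carry_out", "kwargs": {"plan": [{"dx": 0, "dy": 0, "dz": 0, "twist": 0, "fingers": 0.7}, {"dx": 0, "dy": 0, "dz": 0, "twist": 0, "fingers": 0.6}, {"dx": 0, "dy": 0, "dz": 0, "twist": 0, "fingers": 0.4}, {"dx": 0, "dy": 0, "dz": 0, "twist": 0, "fingers": 0.3}, {"dx": 0, "dy": 0, "dz": 0, "twist": 0, "fingers": 0.3}]}}

```text
clock: 8.42
eef_pos: [0.6478, -0.2116, 0.0817]
tool_rot: [0.694, 0.72, -0.0, -0.0]
ft_force: [0.7, 0.6, 0.2]
grip_width: 0.0301
grasp_force: 0.0
```

Call:
{"fn": "carry_out", "kwargs": {"plan": [{"dx": 0, "dy": 0, "dz": -10, "twist": 0, "fingers": 0.3}, {"dx": 0, "dy": 0, "dz": -25, "twist": 0, "fingers": 0.3}, {"dx": 0, "dy": 0, "dz": -45, "twist": 0, "fingers": 0.3}, {"dx": 0, "dy": 0, "dz": -70, "twist": 0, "fingers": 0.3}, {"dx": 0, "dy": 0, "dz": -100, "twist": 0, "fingers": 0.3}]}}

```text
clock: 8.83
eef_pos: [0.6472, -0.2113, 0.1823]
tool_rot: [0.694, 0.72, -0.001, -0.001]
ft_force: [0.0, -0.4, -0.2]
grip_width: 0.0296
grasp_force: 0.0
```

```bash
cat > pt.py <<'E'
from m import *
hx=lambda th,z:np.r_[C[0]+C[2]@np.array([-.115+.11*np.cos(np.radians(110)-th),.11*np.sin(np.radians(110)-th)]),z]
if __name__=='__main__':
    for th in (0,.16,.32,.48,.64): print(th,hx(th,.063).round(4))
E
python3 pt.py; python3 go.py .4915 -.1134 .16 92.13
python3 - <<'E'
from h import *
c=camera('scene'); w=camera('wrist')
a=cv2.resize(c['image'][110:200,270:370],None,fx=4,fy=4.4,interpolation=cv2.INTER_CUBIC); b=cv2.resize(w['image'],(400,300))
im=np.zeros((400,800,3),np.uint8); im[:396,:400]=a;im[:300,400:]=b; cv2.imwrite('pics/s7.png',im[:,:,::-1])
E
```

```text
pose [ 0.6479 -0.211 ] 2.13 res mm [[0.7, -1.7], [0.3, 1.8], [-0.4, -1.3], [-0.6, 1.2]]
pose [0.6456 0.1516] 8.13 res mm [[0.8, 2.2], [1.6, -1.6], [-1.4, -1.2], [-1.0, 0.6]]
0 [ 0.4915 -0.1134  0.063 ]
0.16 [ 0.5083 -0.1081  0.063 ]
0.32 [ 0.5257 -0.1055  0.063 ]
0.48 [ 0.5433 -0.1058  0.063 ]
0.64 [ 0.5606 -0.1088  0.063 ]
p [ 0.6472 -0.2113  0.1823] yaw 2.17 tilt 0.18 q [-0.32  0.64  0.49  1.43 -0.    1.22] w 0.02964771539870772 t 8.8333
call 1 d [ 34.6 -50.6   7.6] twist -29.99
call 2 d [ 55.2 -26.5   7.6] twist -29.99
call 3 d [61.1  4.6  7.5] twist -29.99
```

View pics/s7.png

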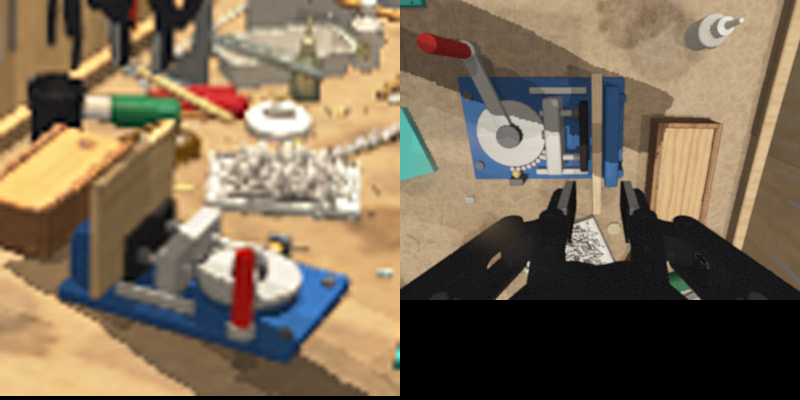

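The board stands upright on its own and centred in the slot, between the black pad and the fence, with nothing touching it. The handle is still at rest.

```bash
python3 go.py .492 -.112 .175 2.13 1; python3 go.py .492 -.112 .175 2.13 1|tail -1; python3 - <<'E'
from h import *
w=camera('wrist'); h=cv2.cvtColor(w['image'],cv2.COLOR_RGB2HSV)
m=cv2.inRange(h,(0,150,60),(8,255,255))|cv2.inRange(h,(172,150,60),(180,255,255)); m[:,130:]=0;m[110:]=0
p=np.argwhere(m>0)[:,::-1]; print(len(p),p.min(0),p.max(0))
b=p[p[:,0]<p[:,0].min()+22]; print(b.mean(0)); print('top guess',onz(w,[b.mean(0),(p[:,0].min()+13,b[:,1].mean())],.104))
E
```

```text
p [ 0.6513 -0.2127  0.1899] yaw 2.17 tilt 0.69 q [-0.32  0.63  0.5   1.43 -0.    1.22] w 0.029763941946552373 t 8.9333
call 1 d [ 106.7 -155.5   12.7] twist 0.04
call 1 d [ 106.7 -155.5   12.7] twist 0.04
1787 [20 44] [96 80]
[31.72574627 58.17350746]
top guess [[ 0.49298646 -0.11243761  0.104     ]
 [ 0.4937772  -0.11239677  0.104     ]]
```

Call:
{"fn": "carry_out", "kwargs": {"plan": [{"dx": 18, "dy": -26, "dz": 0, "twist": 0, "fingers": 0.1}, {"dx": 40, "dy": -58, "dz": 0, "twist": 0, "fingers": 0}, {"dx": 62, "dy": -90, "dz": 0, "twist": 0, "fingers": -0.2}, {"dx": 84, "dy": -123, "dz": 0, "twist": 0, "fingers": -0.2}, {"dx": 105, "dy": -154, "dz": 0, "twist": 0, "fingers": -0.2}]}}

```text
clock: 9.4
eef_pos: [0.4876, -0.1115, 0.1812]
tool_rot: [0.694, 0.72, -0.001, -0.001]
ft_force: [0.3, -1.1, 0.7]
grip_width: 0.051
grasp_force: 0.0
```

Call:
{"fn": "carry_out", "kwargs": {"plan": [{"dx": 0, "dy": 0, "dz": 0, "twist": 0, "fingers": -0.2}, {"dx": 0, "dy": 0, "dz": 0, "twist": 0, "fingers": -0.2}, {"dx": 0, "dy": 0, "dz": 0, "twist": 0, "fingers": -0.2}, {"dx": 0, "dy": 0, "dz": 0, "twist": 0, "fingers": -0.2}, {"dx": 0, "dy": 0, "dz": 0, "twist": 0, "fingers": -0.2}]}}

```text
clock: 9.82
eef_pos: [0.4917, -0.1132, 0.1824]
tool_rot: [0.694, 0.72, 0.0, 0.0]
ft_force: [0.6, 0.9, -0.2]
grip_width: 0.0511
grasp_force: 0.0
```

```bash
python3 go.py .493 -.112 .063 2.13 1
```

```text
p [ 0.4917 -0.1132  0.1824] yaw 2.14 tilt 0.06 q [-0.23  0.28 -0.08  1.22 -0.    1.31] w 0.051135340502081815 t 9.8167
call 1 d [  1.2   1.2 119.4] twist 0.01
```

Call:
{"fn": "carry_out", "kwargs": {"plan": [{"dx": 1, "dy": 1, "dz": 25, "twist": 0, "fingers": -0.2}, {"dx": 1, "dy": 1, "dz": 52, "twist": 0, "fingers": -0.2}, {"dx": 1, "dy": 1, "dz": 80, "twist": 0, "fingers": -0.2}, {"dx": 1, "dy": 1, "dz": 105, "twist": 0, "fingers": -0.2}, {"dx": 1, "dy": 1, "dz": 119, "twist": 0, "fingers": -0.2}]}}

```text
clock: 10.23
eef_pos: [0.4904, -0.1117, 0.0601]
tool_rot: [0.694, 0.72, -0.001, -0.002]
ft_force: [-0.3, 0.8, -0.6]
grip_width: 0.0516
grasp_force: 0.0
```

Call:
{"fn": "carry_out", "kwargs": {"plan": [{"dx": 0, "dy": 0, "dz": 0, "twist": 0, "fingers": 0}, {"dx": 0, "dy": 0, "dz": 0, "twist": 0, "fingers": 0.3}, {"dx": 0, "dy": 0, "dz": 0, "twist": 0, "fingers": 0.6}, {"dx": 0, "dy": 0, "dz": 0, "twist": 0, "fingers": 0.8}, {"dx": 0, "dy": 0, "dz": 0, "twist": 0, "fingers": 0.8}]}}

```text
clock: 10.65
eef_pos: [0.4921, -0.1121, 0.0644]
tool_rot: [0.694, 0.72, 0.0, 0.001]
ft_force: [-0.8, -2.0, -0.8]
grip_width: 0.0168
grasp_force: 58.5
```

```bash
python3 go.py .493 -.112 .063 2.13 1
```

```text
p [ 0.4921 -0.1121  0.0644] yaw 2.16 tilt 0.13 q [-0.22  0.39 -0.26  0.93 -0.    1.31] w 0.01682642000014148 t 10.65
call 1 d [0.  0.9 1.4] twist 0.03
```

Call:
{"fn": "carry_out", "kwargs": {"plan": [{"dx": 1, "dy": 3, "dz": 0, "twist": 0, "fingers": 0.8}, {"dx": 2.2, "dy": 7, "dz": 0, "twist": 0, "fingers": 0.8}, {"dx": 3.3, "dy": 11, "dz": 0, "twist": 0, "fingers": 0.8}, {"dx": 4.2, "dy": 14.5, "dz": 0, "twist": 0, "fingers": 0.8}, {"dx": 4.7, "dy": 17, "dz": 0, "twist": 0, "fingers": 0.8}]}}

```text
clock: 11.07
eef_pos: [0.5091, -0.1066, 0.0642]
tool_rot: [0.694, 0.72, 0.0, 0.001]
ft_force: [-3.8, -2.5, 6.4]
grip_width: 0.0165
grasp_force: 59.1
```

Call:
{"fn": "carry_out", "kwargs": {"plan": [{"dx": 0.6, "dy": 3.5, "dz": 0, "twist": 0, "fingers": 0.8}, {"dx": 1.1, "dy": 7, "dz": 0, "twist": 0, "fingers": 0.8}, {"dx": 1.5, "dy": 10.5, "dz": 0, "twist": 0, "fingers": 0.8}, {"dx": 1.8, "dy": 14, "dz": 0, "twist": 0, "fingers": 0.8}, {"dx": 1.9, "dy": 17.5, "dz": 0, "twist": 0, "fingers": 0.8}]}}

```text
clock: 11.48
eef_pos: [0.5262, -0.104, 0.0642]
tool_rot: [0.694, 0.72, 0.0, 0.001]
ft_force: [-3.8, -2.9, 7.0]
grip_width: 0.0169
grasp_force: 59.2
```

```bash
python3 go.py .5257 -.1055 .063 2.13 1; python3 -c "
from h import *;print(bot.get_obs()['ft_force'])"
```

```text
p [ 0.5262 -0.104   0.0642] yaw 2.17 tilt 0.09 q [-0.19  0.44 -0.17  0.96 -0.    1.34] w 0.016856793670139713 t 11.4833
call 1 d [-1.5 -0.6  1.2] twist 0.04
[-3.8061807  -2.85752157  7.04890692]
```

Call:
{"fn": "carry_out", "kwargs": {"plan": [{"dx": 0.1, "dy": 3.5, "dz": 0, "twist": 0, "fingers": 0.8}, {"dx": 0.1, "dy": 7, "dz": 0, "twist": 0, "fingers": 0.8}, {"dx": 0, "dy": 10.5, "dz": 0, "twist": 0, "fingers": 0.8}, {"dx": -0.4, "dy": 14, "dz": 0, "twist": 0, "fingers": 0.8}, {"dx": -0.9, "dy": 17.5, "dz": 0, "twist": 0, "fingers": 0.8}]}}

```text
clock: 11.9
eef_pos: [0.5433, -0.1041, 0.0642]
tool_rot: [0.694, 0.72, -0.0, 0.0]
ft_force: [-4.9, -1.6, 6.7]
grip_width: 0.0165
grasp_force: 59.3
```

Call:
{"fn": "carry_out", "kwargs": {"plan": [{"dx": -0.5, "dy": 3.5, "dz": 0, "twist": 0, "fingers": 0.8}, {"dx": -1.1, "dy": 7, "dz": 0, "twist": 0, "fingers": 0.8}, {"dx": -1.8, "dy": 10.5, "dz": 0, "twist": 0, "fingers": 0.8}, {"dx": -2.7, "dy": 14, "dz": 0, "twist": 0, "fingers": 0.8}, {"dx": -3.5, "dy": 16.5, "dz": 0, "twist": 0, "fingers": 0.8}]}}

```text
clock: 12.32
eef_pos: [0.559, -0.1066, 0.0641]
tool_rot: [0.694, 0.72, -0.0, -0.001]
ft_force: [-6.2, -0.4, 9.3]
grip_width: 0.0168
grasp_force: 59.4
```

Call:
{"fn": "carry_out", "kwargs": {"plan": [{"dx": 0, "dy": 0, "dz": 0, "twist": 0, "fingers": 0.8}, {"dx": 0, "dy": 0, "dz": 0, "twist": 0, "fingers": 0.8}, {"dx": 0, "dy": 0, "dz": 0, "twist": 0, "fingers": 0.8}, {"dx": 0, "dy": 0, "dz": 0, "twist": 0, "fingers": 0.8}, {"dx": 0, "dy": 0, "dz": 0, "twist": 0, "fingers": 0.8}]}}

```text
clock: 12.73
eef_pos: [0.5592, -0.1067, 0.0641]
tool_rot: [0.694, 0.72, -0.0, -0.0]
ft_force: [-5.6, -1.4, 8.8]
grip_width: 0.0165
grasp_force: 59.4
```

```bash
python3 go.py .5612 -.1088 .063 2.13 1; python3 - <<'E'
from h import *
from m import C,proj
import pickle
o=bot.get_obs(); print(o['ft_force'],o['grasp_force'])
q=C[2].T@(np.array(o['eef_pos'][:2])-C[0]); a=np.degrees(np.arctan2(q[1],q[0]+.115)); print('clamp xy',q,'theta',np.radians(110-a),'r',np.hypot(q[1],q[0]+.115))
c=camera('scene'); s=pickle.load(open('s6.pkl','rb')); w3=lambda p:np.r_[C[0]+C[2]@np.array(p[:2]),p[2]]
h=cv2.cvtColor(c['image'],cv2.COLOR_RGB2HSV)
# black pad near end expected at x=+1 (face), top .056: compare dark pixels along x at y=.045
print([(x,h[tuple(proj(c,[w3((x/1e3,.075,.09))])[0].round().astype(int)[::-1])].tolist()) for x in range(-12,24,2)])
print([(x,h[tuple(proj(c,[w3((x/1e3,.045,.050))])[0].round().astype(int)[::-1])].tolist()) for x in range(-36,16,3)])
save(c,'s8.png'); t=camera('top'); save(t,'t8.png')
E
```

```text
p [ 0.5592 -0.1067  0.0641] yaw 2.17 tilt 0.04 q [-0.19  0.5  -0.07  1.   -0.    1.34] w 0.01654474901855451 t 12.7333
call 1 d [-2.2  1.9  1.1] twist 0.04
pose [ 0.6479 -0.211 ] 2.13 res mm [[0.7, -1.7], [0.3, 1.8], [-0.4, -1.3], [-0.6, 1.2]]
pose [0.6456 0.1516] 8.13 res mm [[0.8, 2.2], [1.6, -1.6], [-1.4, -1.2], [-1.0, 0.6]]
[-5.56845153 -1.38512151  8.79657299] 59.37853753566742
clamp xy [-0.08477447  0.10757851] theta 0.6229669168320533 r 0.11174398577289218
[(-12, [17, 117, 131]), (-10, [17, 118, 130]), (-8, [17, 118, 130]), (-6, [18, 117, 126]), (-4, [18, 117, 126]), (-2, [18, 116, 125]), (0, [18, 116, 125]), (2, [17, 117, 122]), (4, [17, 124, 119]), (6, [17, 118, 132]), (8, [17, 118, 132]), (10, [17, 116, 139]), (12, [17, 116, 139]), (14, [16, 125, 112]), (16, [16, 125, 112]), (18, [14, 149, 87]), (20, [13, 149, 84]), (22, [12, 145, 86])]
[(-36, [30, 20, 76]), (-33, [18, 29, 87]), (-30, [15, 21, 49]), (-27, [19, 36, 113]), (-24, [15, 31, 117]), (-21, [15, 31, 117]), (-18, [13, 28, 110]), (-15, [14, 25, 114]), (-12, [23, 23, 45]), (-9, [23, 23, 45]), (-6, [30, 22, 23]), (-3, [0, 12, 21]), (0, [17, 91, 53]), (3, [17, 92, 58]), (6, [17, 115, 111]), (9, [17, 119, 131]), (12, [17, 115, 129]), (15, [17, 115, 129])]
```

Call:
{"fn": "carry_out", "kwargs": {"plan": [{"dx": -0.2, "dy": 0.7, "dz": 0, "twist": 0, "fingers": 0.8}, {"dx": -0.5, "dy": 1.5, "dz": 0, "twist": 0, "fingers": 0.8}, {"dx": -0.5, "dy": 1.5, "dz": 0, "twist": 0, "fingers": 0.8}, {"dx": -0.5, "dy": 1.5, "dz": 0, "twist": 0, "fingers": 0.8}, {"dx": -0.5, "dy": 1.5, "dz": 0, "twist": 0, "fingers": 0.8}]}}

```text
clock: 13.25
eef_pos: [0.5604, -0.107, 0.0642]
tool_rot: [0.694, 0.72, -0.0, -0.0]
ft_force: [-6.0, -1.8, 8.5]
grip_width: 0.0163
grasp_force: 59.4
```

```bash
python3 - <<'E'
from h import *
from m import C
o=bot.get_obs(); q=C[2].T@(np.array(o['eef_pos'][:2])-C[0]); th=np.radians(110)-np.arctan2(q[1],q[0]+.115); print(th,o['ft_force'],o['grasp_force'])
if .60<th<.67: print(job_done())
E
```

```text
pose [ 0.6479 -0.211 ] 2.13 res mm [[0.7, -1.7], [0.3, 1.8], [-0.4, -1.3], [-0.6, 1.2]]
pose [0.6456 0.1516] 8.13 res mm [[0.8, 2.2], [1.6, -1.6], [-1.4, -1.2], [-1.0, 0.6]]
0.6347869448643593 [-5.97926048 -1.84660529  8.54425998] 59.397475719451904
the job is handed in; nothing more can be done
None
```

The board was stood upright and centred in the slot and let go; the lever is held at about 0.635 rad (four clicks; click count inferred from the measured angle) with the pad closed up to the board by camera pixel check, and the job is handed in at about 13 s, with no verdict returned.

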